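# Lock the orange push-and-turn cap

## Robot

A 6-joint arm with a two-finger parallel gripper is mounted at the origin on the work surface. World frame = base frame: x ahead of the robot, y to its left, z up, the work surface at z = 0. Lengths are in m, angles in rad, forces in N, time in s.
With the tool pointing down it reaches from about 0.35 to 0.775 m from the base axis. Payload 5.5 kg.
Tool frame: the origin (TCP) lies midway between the tips of the shut fingers; the grasp point (between the pads) lies 19 mm behind it; z points along the fingers, y is the line along which they close (so a half turn about z gives the same grasp; the last joint's range is limited). The gripper opens to 85 mm and grips with 20 to 120 N. Pads are 22 mm wide; open, the fingers measure 114 mm over their backs; the gripper's body (76 mm by 85 mm) begins 54 mm behind the grasp point. The pads swing forward as they close: fully open they stand 13 mm farther back than shut.
Start: joints at [-1.466, 0.313, 0.046, 1.304, 0, 1.431], TCP at [0.139, -0.558, 0.231] pointing down, gripper open.
Joint ranges: [-2.76, 2.76], [-0.86, 1.69], [-1.03, 1.26], [-2.2, 2.34], [-1.47, 1.5], [-3.14, 3.14]. Speed limits (rad/s): [2.57, 2.57, 3.14, 3.14, 3.14, 3.14].

## Interface

Orientations are given as a unit quaternion [w, x, y, z].
In Python, from workcell import telemetry, imaging, env gives the robot as it stands. The module is installed in compiled form; this text tells all that it offers.
- The arm moves only by the tool step_arm, never from a script. Its argument "moves" is a list of rows, each a list of 3 entries, a list of its own where there are three numbers: the shift along the tool's x, y, z in mm, then the turn, a rotation vector about the tool's x, y, z in rad, then the finger opening in mm, from 0 to 85.4. A call has 1 to 8 rows; each row is the pose to reach, as a shift and turn from the pose commanded when the call began, along the tool's axes at that moment; what a row does not reach only later rows make up. A row lasts 1/12 s, in which the tool goes at most 41.7 mm and 7.16 degrees, less where a joint would pass 70% of its speed; a pose out of reach is approached as far as the arm can. A call with a gripper value outside its range is refused whole. The fingers move at their own pace and stop on an object; "grip_force" is the grip in N (left out, the last holds). Time passes only in rows, so rows that repeat a pose let the fingers close. It gives the time, the measured TCP pose, the force, the opening and the grip force at its end, in the units of the state.
- telemetry.get_state(): the state, without advancing time (a new reading comes with each control period).
- imaging.read_camera(name): name is "side" or "top" or "wrist"; returns the picture (480x640x3 uint8, red, green, blue); there is no depth.
- imaging.camera_params(name): a dict with "camera_matrix" (3x3 intrinsics, pixels), "pose" (4x4, takes a point from camera to world coordinates). Camera axes: x right, y up, looking along -z (the intrinsics and any distortion apply to the point x, -y, -z); pixel columns grow to the right and rows downward; lengths in m; the calibration is good to about 2 mm. A picture is of the moment at which its call begins: read the wrist's pose just before it. camera_params takes no time and is no camera call; for the wrist camera it gives the pose at the moment of the call.
- env.hand_in(): hands the job in; it is judged then, once.
The state is a dict: "clock": time; "joint_pos": joint angles; "qvel": joint speeds; "tau": joint torques, N m; "tcp_pos": TCP position; "orientation": TCP orientation; "wrist_force": force on the tool from outside, world axes, zero at the start; "ft_torque": the same for the moment, N m; "finger_gap": finger opening in m; "grip_force": force on a finger pad.
Only numpy, scipy, OpenCV 4.12 (cv2) and the standard library are available. Lean on these libraries where they do the work, as an engineer would, in place of code of your own. Each camera call takes 0.05 s, during which the arm holds its last target. There are 200 camera calls.

## Task

The orange push-and-turn cap on the bench is not locked. Push it down against its spring and, while holding it down, twist it clockwise (seen from above) until the inner cap is fully home at its stop, then let go so that the cap springs back up. Leave the bottle with the green cap alone.

Things in the scene. Friction and masses are not known exactly. Their poses are not given: they have to be found in the camera images.
- orange_cap (a point): Centre (half-way up, on the axis) of the orange cap shell: round, ribbed, 44 mm across, 30 mm tall, upright, its underside 105 mm and flat top 135 mm above the bench when up. z is up. It tops a light grey bottle 40 mm across, fixed in a steel stand screwed to the bench (base 90 mm square; collar 52 mm across up to 32 mm high). Raised, the shell spins freely and turns nothing.
- orange_lock (a joint): Turn of the white inner cap under the orange shell, rad, clockwise from above: starts at 0 to 0.25; hard stop 0.9 = locked; stays where left. The pressed shell's lugs catch it within the first 30 degrees of twist, then turn it (under 0.1 N m). Its white flange, 10 mm below the raised shell, has a black tab reaching 30 mm from the axis, which points along the stand's red mark when locked.
- orange_press (a joint): How far the orange shell is pushed down, m: 0 up, 0.009 fully down. Spring: about 2 N to start, 10 N fully down; springs back to 0 when let go. The lugs catch when it is held 0.006 to 0.009 down during the twist.
- green_cap (a point): Centre of the green cap shell on another bottle and stand of the very same form and size: a bystander, not to be pressed or moved.

How it is judged:
On the way, in this order (a step that is already met when the one before it is completed fails the run):
1. the orange cap is pushed down (value of joint orange_press above 0.003 m), for 0.1 s.
2. while it is held down, the inner cap is turned to within about 11 degrees of its stop (value of joint orange_press above 0.002 m and value of joint orange_lock above 0.7 rad), for 0.1 s.
At the end, for the whole second after the job is handed in: The inner cap under the orange shell stands within 0.2 rad (about 11 degrees) of its clockwise stop, the orange shell has been let go and has sprung back up to within 2 mm, and the green cap has not been pressed or moved by more than 4 mm at any time (value of joint orange_lock above 0.7 rad and value of joint orange_press below 0.002 m); the robot touches nothing.
It fails at once if the green cap is pressed or moved by more than 4 mm (distance of green_cap from where it was at the start of the episode above 0.004 m).
It also fails if it takes over 32 s, if anything falls off the work surface, if the arm or the gripper's body presses on something with over 40 N, if the wrist force passes 120 N, or if a joint passes its speed limit or range.

## Working session

There is one attempt and no reset: what is moved stays moved. The work goes in short steps, Python scripts to look and compute and a tool call to move; the robot and the scene stay as the last step left them, time stands still between calls to the robot, and variables do not carry over. Pictures are saved under pics/ and viewed, at most 10 in all, crops included, and the job is handed in when it is done.

Besides the shell and the picture viewer there is one more tool, called as name(argument=value, ...) on one line, values as JSON. step_arm: Moves the arm, as the interface text tells. Its arguments: {"type":"object","properties":{"moves":{"type":"array"},"grip_force":{"type":"number"}},"required":["moves"]}

```bash
mkdir -p pics; python3 - <<'E'
from workcell import telemetry, imaging
import cv2,numpy as np
s=telemetry.get_state();print(s)
ims=[]
for n in ["side","top"]:
    im=imaging.read_camera(n)[:,:,::-1]; np.save(f"{n}0.npy",im); cv2.imwrite(f"pics/{n}0.png",im)
    p=imaging.camera_params(n);print(n,p)
E
```

```text
{'clock': 0.0, 'joint_pos': array([-1.46557163e+00,  3.14017060e-01,  4.49407916e-02,  1.30355985e+00,
       -1.17093293e-05,  1.43118017e+00]), 'qvel': array([ 0.00052482,  0.00022489, -0.00084814,  0.00032179, -0.00119894,
        0.00148451]), 'tau': array([ 2.89595109e-04, -4.80630183e+01,  2.98531687e+01,  1.93917478e-02,
       -1.52838452e-04, -3.88469246e-06]), 'tcp_pos': array([ 0.13930492, -0.55734163,  0.23038375]), 'orientation': array([-9.19859786e-04,  9.92515553e-01,  1.22114829e-01,  9.96369196e-06]), 'wrist_force': array([-0.41136857,  0.56505301,  0.01560456]), 'ft_torque': array([-0.01651578, -0.01629468,  0.00224151]), 'grip_force': 0.0, 'finger_gap': 0.0852173442121673}
side {'camera_matrix': array([[608.26807376,   0.        , 315.82101129],
       [  0.        , 608.26807376, 225.16379115],
       [  0.        ,   0.        ,   1.        ]]), 'pose': array([[-0.99557933,  0.06665232, -0.06617608,  0.48304902],
       [-0.09387564, -0.72884724,  0.67821019,  0.51602537],
       [-0.00302797,  0.68142437,  0.73188227,  0.69577428],
       [ 0.        ,  0.        ,  0.        ,  1.        ]])}
top {'camera_matrix': array([[591.72305619,   0.        , 322.3834948 ],
       [  0.        , 591.72305619, 242.31999729],
       [  0.        ,   0.        ,   1.        ]]), 'pose': array([[ 0.0098777 ,  0.99622647, -0.08622794,  0.47635308],
       [-0.99994051,  0.00944186, -0.00546093,  0.01779242],
       [-0.00462617,  0.08627675,  0.99626047,  0.96161589],
       [ 0.        ,  0.        ,  0.        ,  1.        ]])}
```

View pics/top0.png

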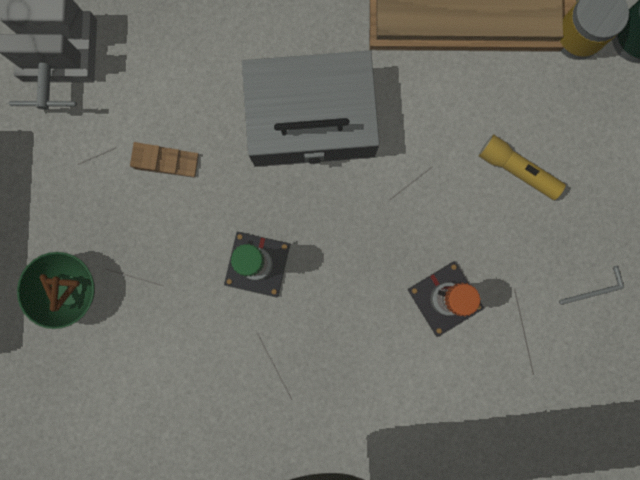

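View pics/side0.png

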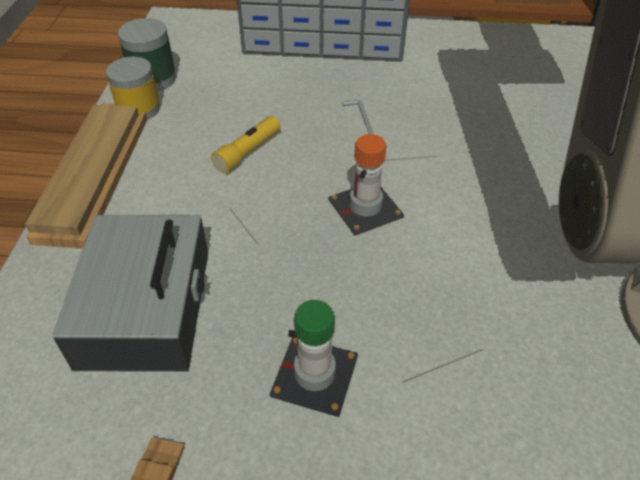

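Top view: orange cap at about (463,299), stand around (446,299), green cap at (247,260). Side view: orange at (370,152), green at (315,322). Next I triangulate.

```bash
cat > h.py <<'E'
import numpy as np,cv2
from workcell import imaging,telemetry
from scipy.spatial.transform import Rotation as R
def ray(p,uv):
    K,T=p["camera_matrix"],p["pose"]
    d=np.linalg.solve(K,[uv[0],uv[1],1.]);d=T[:3,:3]@[d[0],-d[1],-d[2]]
    return T[:3,3],d/np.linalg.norm(d)
def plane(p,uv,z):
    o,d=ray(p,uv);return o+d*(z-o[2])/d[2]
def orange(im):
    h=cv2.cvtColor(im,cv2.COLOR_BGR2HSV);m=cv2.inRange(h,(4,170,110),(16,255,255))
    c=max(cv2.findContours(m,cv2.RETR_EXTERNAL,cv2.CHAIN_APPROX_NONE)[0],key=cv2.contourArea)
    return c
def tri(rs):
    A=sum(np.eye(3)-np.outer(d,d) for o,d in rs);b=sum((np.eye(3)-np.outer(d,d))@o for o,d in rs)
    return np.linalg.solve(A,b)
E
python3 - <<'E'
from h import *
rs=[]
for n in ["side","top"]:
    im=np.ascontiguousarray(np.load(n+"0.npy"));c=orange(im);p=imaging.camera_params(n)
    (u,v),r=cv2.minEnclosingCircle(c);x,y,w,h=cv2.boundingRect(c)
    print(n,(u,v),r,(x,y,w,h),cv2.contourArea(c)); rs.append(ray(p,(x+w/2-.5,y+h/2-.5)))
    print(plane(p,(u,v),.135),plane(p,(x+w/2-.5,y+h/2-.5),.12))
print(tri(rs))
p=imaging.camera_params("top")
for uv in [(409,291),(456,263),(485,308),(438,335)]: print(plane(p,uv,.004))
print(plane(p,(247,260),.13), plane(p,(434,279),.005))
s=telemetry.get_state();q=s["orientation"];M=R.from_quat(q[[1,2,3,0]]).as_matrix();print(M)
w=imaging.camera_params("wrist");print(w["pose"][:3,3]-s["tcp_pos"])
E
```

```text
side (370.0, 150.59616088867188) 16.723234176635742 (356, 135, 29, 32) 749.5
[ 0.47065959 -0.15481314  0.135     ] [ 0.47033543 -0.17297394  0.12      ]
top (463.9566955566406, 299.6988220214844) 15.010665893554688 (449, 285, 30, 30) 493.5
[ 0.46976807 -0.17510525  0.135     ] [ 0.4699221  -0.17796349  0.12      ]
[ 0.47005178 -0.17917066  0.11482019]
[ 0.48180487 -0.11734422  0.004     ]
[ 0.52770459 -0.19345203  0.004     ]
[ 0.45577986 -0.23930915  0.004     ]
[ 0.41203842 -0.16355492  0.004     ]
[0.52234168 0.12823131 0.13      ] [ 0.50148475 -0.15754378  0.005     ]
[[ 9.70181369e-01  2.42380035e-01 -1.73712363e-04]
 [ 2.42379994e-01 -9.70180042e-01  1.62003386e-03]
 [ 2.24131595e-04 -1.61383107e-03 -9.99998673e-01]]
[0.06381986 0.01656553 0.14276545]
```

step_arm(moves=[[[413,-288,40],[0,0,-1.8],85],[[413,-288,40],[0,0,-1.8],85],[[413,-288,40],[0,0,-1.8],85],[[413,-288,40],[0,0,-1.8],85],[[413,-288,40],[0,0,-1.8],85],[[413,-288,40],[0,0,-1.8],85],[[413,-288,40],[0,0,-1.8],85],[[413,-288,40],[0,0,-1.8],85]], grip_force=50)

```text
clock: 0.77
tcp_pos: [0.3584, -0.3055, 0.2045]
orientation: [-0.0, 0.811, 0.585, -0.0]
wrist_force: [0.7, 0.1, -0.0]
finger_gap: 0.0852
grip_force: 0.0
```

```bash
cat >> h.py <<'E'
def todo(target,yaw):
    s=telemetry.get_state();q=s["orientation"];r=R.from_quat(q[[1,2,3,0]])
    Rt=R.from_matrix([[np.cos(yaw),np.sin(yaw),0],[np.sin(yaw),-np.cos(yaw),0],[0,0,-1]])
    print(s["clock"],s["tcp_pos"],s["joint_pos"].round(3),s["wrist_force"].round(2),s["finger_gap"],s["grip_force"])
    print("shift mm",(r.inv().apply(np.array(target)-s["tcp_pos"])*1e3).round(1),"turn",(r.inv()*Rt).as_rotvec().round(3))
E
python3 -c "
from h import *
todo([.4695,-.178,.19],2.05)"
```

```text
0.7667 [ 0.35842126 -0.30552495  0.20453483] [-0.877  0.124 -0.262  1.185  0.     1.014] [ 0.69  0.06 -0.01] 0.08518005288074794 0.0
shift mm [156.   65.3  14.5] turn [-0.    -0.    -0.799]
```

step_arm(moves=[[[155,65,14],[0,0,-0.8],85],[[155,65,14],[0,0,-0.8],85],[[155,65,14],[0,0,-0.8],85],[[155,65,14],[0,0,-0.8],85],[[155,65,14],[0,0,-0.8],85],[[155,65,14],[0,0,-0.8],85],[[155,65,14],[0,0,-0.8],85],[[155,65,14],[0,0,-0.8],85]])

```text
clock: 1.43
tcp_pos: [0.4689, -0.1806, 0.1904]
orientation: [-0.001, 0.52, 0.854, -0.0]
wrist_force: [-0.3, -0.1, -0.1]
finger_gap: 0.0854
grip_force: 0.0
```

```bash
python3 -c "
from h import *
todo([.4695,-.178,.19],2.05)
p=imaging.camera_params('wrist');im=np.ascontiguousarray(imaging.read_camera('wrist')[:,:,::-1]);cv2.imwrite('pics/w1.png',im)
c=orange(im);print(cv2.minEnclosingCircle(c),cv2.boundingRect(c));u=cv2.minEnclosingCircle(c)[0];print(plane(p,u,.135))
"
```

```text
1.4333 [ 0.46890312 -0.18064239  0.19037561] [-0.528  0.191 -0.216  1.165 -0.     0.567] [-0.35 -0.06 -0.07] 0.08538493719440579 0.0
shift mm [2.1 1.7 0.4] turn [-0.001 -0.001 -0.003]
((330.9168395996094, 245.13192749023438), 43.42261505126953) (289, 202, 85, 87)
[ 0.46766364 -0.1706382   0.135     ]
```

View pics/w1.png

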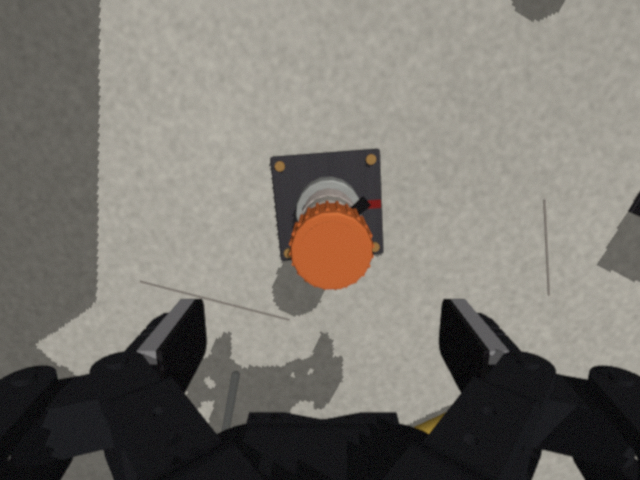

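The orange cap top is at about (332,249), r≈40 px, well between the fingers; the tab at (363,205) is near the red mark (375,204). I will remeasure at rest, since the arm may still have been moving.

```bash
python3 -c "
from h import *
todo([.4695,-.178,.19],2.05)
rs=[]
for n in ['wrist','top','side']:
  p=imaging.camera_params(n);im=np.ascontiguousarray(imaging.read_camera(n)[:,:,::-1]);cv2.imwrite('pics/%s2.png'%n,im)
  h=cv2.cvtColor(im,cv2.COLOR_BGR2HSV)
  try: c=orange(im)
  except Exception as e: print(n,e);continue
  x,y,w,hh=cv2.boundingRect(c);print(n,(x,y,w,hh))
  if n=='wrist':
    # disc fitted to lower half of outline (top-face rim)
    q=c[:,0,:].astype(float);q=q[q[:,1]>y+hh*.55]
    A=np.c_[2*q,np.ones(len(q))];s=np.linalg.lstsq(A,(q**2).sum(1),rcond=None)[0];print(s[:2],np.sqrt(s[2]+s[0]**2+s[1]**2));print(plane(p,s[:2],.135),p['pose'][:3,3])
    for uv in [(272,157),(380,150),(382,252),(282,262)]: print(plane(p,uv,.006))
"
```

```text
1.4833 [ 0.46877749 -0.18099978  0.1904739 ] [-0.528  0.191 -0.216  1.165 -0.     0.569] [ 0.6   1.16 -0.93] 0.08473635515603575 0.0
shift mm [2.3 2.  0.5] turn [-0.001 -0.001 -0.006]
wrist (289, 202, 86, 86)
[331.17187031 246.21050303] 40.994115083276306
[ 0.46800389 -0.1714744   0.135     ] [ 0.43707946 -0.12082507  0.33328151]
[ 0.41002438 -0.15906889  0.006     ]
[ 0.48574862 -0.11393634  0.006     ]
[ 0.52995436 -0.18886245  0.006     ]
[ 0.45639984 -0.23697654  0.006     ]
top (448, 284, 30, 31)
side (356, 134, 30, 33)
```

step_arm(moves=[[[4,3,30],[0,0,0],85],[[4,3,60],[0,0,0],85],[[4,3,65],[0,0,0],85],[[4,3,65],[0,0,0],85],[[4,3,65],[0,0,0],85]])

```text
clock: 2.05
tcp_pos: [0.4698, -0.1768, 0.1265]
orientation: [-0.0, 0.522, 0.853, -0.0]
wrist_force: [1.1, -0.9, -0.5]
finger_gap: 0.085
grip_force: 0.0
```

```bash
python3 -c "
from h import *
todo([.4695,-.1755,.103],2.05)
p=imaging.camera_params('wrist');print(p['camera_matrix'][:2])
im=np.ascontiguousarray(imaging.read_camera('wrist')[:,:,::-1]);cv2.imwrite('pics/w3.png',im)
c=orange(im);x,y,w,hh=cv2.boundingRect(c);print((x,y,w,hh))
for f in (.4,.55):
  q=c[:,0,:].astype(float);q=q[q[:,1]>y+hh*f]
  A=np.c_[2*q,np.ones(len(q))];s=np.linalg.lstsq(A,(q**2).sum(1),rcond=None)[0];print(s[:2],np.sqrt(s[2]+s[0]**2+s[1]**2));print(plane(p,s[:2],.135))
"
```

```text
2.05 [ 0.46977507 -0.1768446   0.12653833] [-0.52   0.232 -0.328  1.01  -0.     0.578] [ 1.09 -0.93 -0.48] 0.08504196810005919 0.0
shift mm [ 1.3  0.4 23.5] turn [-0.    -0.    -0.006]
[[393.38000091   0.         322.30635099]
 [  0.         393.38000091 238.07395299]]
(270, 235, 118, 125)
[327.97229549 302.21185623] 57.33627477492288
[ 0.46797937 -0.17075499  0.135     ]
[327.94977636 302.02338155] 57.47792353621072
[ 0.46793702 -0.17069134  0.135     ]
```

View pics/w3.png

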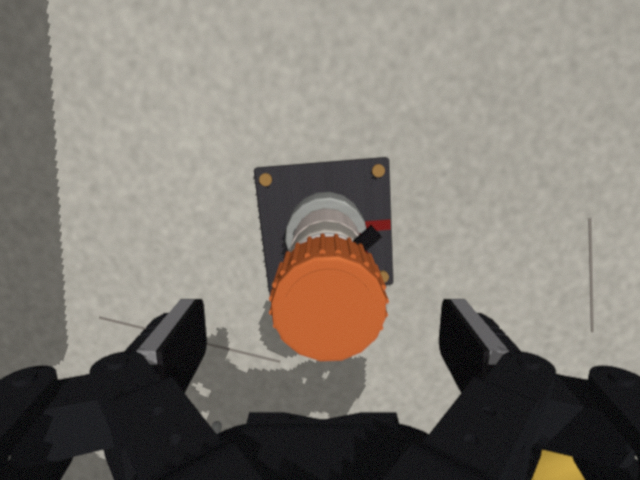

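Cap top is centred at about (328,302); the fingers' midline is near column 323, so the cap lies about 1.5 mm to +y and 5 mm to +x of the tool. The black tab is at (370,238). I will correct, descend, and close.

step_arm(moves=[[[5,1.5,10],[0,0,0],85],[[5,1.5,23],[0,0,0],85],[[5,1.5,23],[0,0,0],60],[[5,1.5,23],[0,0,0],50],[[5,1.5,23],[0,0,0],40],[[5,1.5,23],[0,0,0],40],[[5,1.5,23],[0,0,0],40],[[5,1.5,23],[0,0,0],40]])

```text
clock: 2.77
tcp_pos: [0.4698, -0.1719, 0.1039]
orientation: [0.001, 0.521, 0.853, 0.0]
wrist_force: [1.3, -0.7, 2.9]
finger_gap: 0.0427
grip_force: 50.5
```

```bash
python3 -c "
from h import *
todo([.4695,-.1755,.103],2.05)
cv2.imwrite('pics/w4.png',imaging.read_camera('wrist')[:,:,::-1])
"
```

```text
2.7667 [ 0.46980367 -0.17194578  0.10392585] [-0.511  0.246 -0.37   0.952 -0.     0.585] [ 1.27 -0.7   2.9 ] 0.04265393666950283 50.465272665023804
shift mm [-3.  -1.9  0.9] turn [ 0.001  0.002 -0.005]
```

View pics/w4.png

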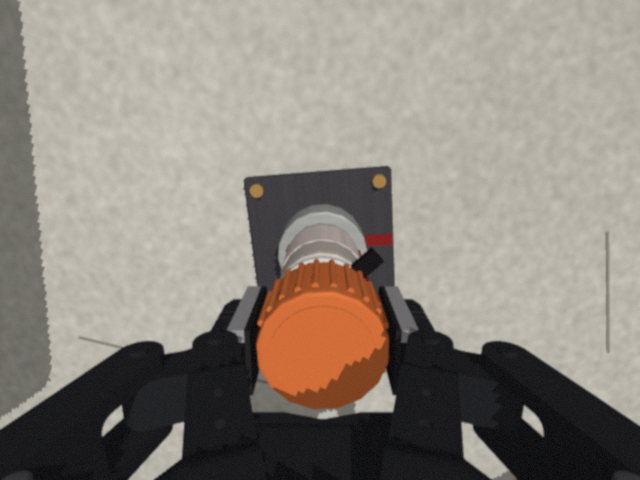

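The cap (about (322,345)) is gripped between the pads, with low side force. Now press down 8 mm.

step_arm(moves=[[[0,0,4],[0,0,0],40],[[0,0,8],[0,0,0],40],[[0,0,8],[0,0,0],40],[[0,0,8],[0,0,0],40]])

```text
clock: 3.15
tcp_pos: [0.4698, -0.172, 0.0959]
orientation: [0.001, 0.521, 0.853, -0.0]
wrist_force: [0.2, -0.5, 9.6]
finger_gap: 0.0431
grip_force: 51.6
```

step_arm(moves=[[[0,0,0],[0,0,0.1],40],[[0,0,0],[0,0,0.2],40],[[0,0,0],[0,0,0.3],40],[[0,0,0],[0,0,0.4],40],[[0,0,0],[0,0,0.5],40],[[0,0,0],[0,0,0.6],40],[[0,0,0],[0,0,0.7],40],[[0,0,0],[0,0,0.7],40]])

```text
clock: 3.82
tcp_pos: [0.4713, -0.1718, 0.0962]
orientation: [0.002, 0.783, 0.621, 0.002]
wrist_force: [2.9, 1.2, 9.0]
finger_gap: 0.0432
grip_force: 51.5
```

```bash
python3 -c "
from h import *
todo([.4698,-.172,.0959],2.05);print(telemetry.get_state()['ft_torque'])
"
```

```text
3.8167 [ 0.47125125 -0.17182332  0.09624933] [-0.511  0.254 -0.381  0.931  0.002  1.29 ] [2.94 1.18 8.98] 0.04318317990676796 51.50622546672821
shift mm [-0.5 -1.4  0.3] turn [ 0.005  0.002 -0.709]
[ 0.32456262 -0.72142921 -0.02293597]
```

step_arm(moves=[[[0,0,0],[0,0,0.1],40],[[0,0,0],[0,0,0.2],40],[[0,0,0],[0,0,0.3],40],[[0,0,0],[0,0,0.4],40],[[0,0,0],[0,0,0.5],40],[[0,0,0],[0,0,0.55],40],[[0,0,0],[0,0,0.55],40]])

```text
clock: 4.4
tcp_pos: [0.4719, -0.1727, 0.0966]
orientation: [0.003, 0.922, 0.387, 0.002]
wrist_force: [4.6, -1.1, 9.1]
finger_gap: 0.0425
grip_force: 52.0
```

```bash
python3 -c "
from h import *
todo([.4698,-.172,.0959],2.05);print(telemetry.get_state()['ft_torque'])
cv2.imwrite('pics/w5.png',imaging.read_camera('wrist')[:,:,::-1])
"
```

```text
4.4 [ 0.47189201 -0.17268763  0.09658891] [-0.511  0.254 -0.38   0.93   0.     1.835] [ 4.56 -1.08  9.12] 0.04245065069832185 52.042475938797
shift mm [-1.  -2.   0.7] turn [ 0.007  0.002 -1.254]
[-0.22486189 -0.73777228  0.96619991]
```

View pics/w5.png

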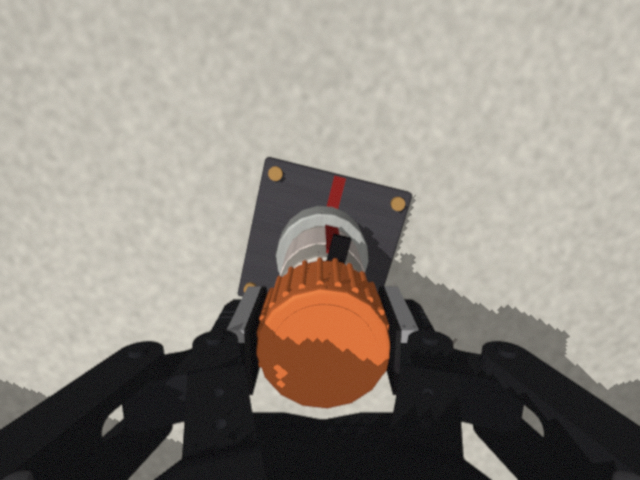

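The torque has reached 0.97 N·m and the black tab (340,245) lies along the red mark (338,190), so the inner cap is at its stop. Raise, open, retreat.

step_arm(moves=[[[0,0,-4],[0,0,0],40],[[0,0,-7],[0,0,0],40],[[0,0,-7],[0,0,0],85],[[0,0,-7],[0,0,0],85],[[0,0,-7],[0,0,0],85],[[0,0,-7],[0,0,0],85],[[0,0,-35],[0,0,0],85],[[0,0,-70],[0,0,0],85]])

```text
clock: 5.12
tcp_pos: [0.4659, -0.1698, 0.1621]
orientation: [-0.003, 0.922, 0.387, -0.003]
wrist_force: [0.4, -0.5, 0.1]
finger_gap: 0.0851
grip_force: 0.0
```

step_arm(moves=[[[0,0,-20],[0,0,0],85],[[0,0,-20],[0,0,0],85],[[0,0,-20],[0,0,0],85]])

```text
clock: 5.37
tcp_pos: [0.4693, -0.1716, 0.1856]
orientation: [0.001, 0.922, 0.387, 0.001]
wrist_force: [0.5, -0.2, 0.6]
finger_gap: 0.0849
grip_force: 0.0
```

```bash
python3 -c "
from h import *
todo([.4698,-.172,.0959],2.05)
cv2.imwrite('pics/w6.png',imaging.read_camera('wrist')[:,:,::-1])
im=imaging.read_camera('side')[:,:,::-1];im=np.ascontiguousarray(im);print(cv2.boundingRect(orange(im)))
"
```

```text
5.3667 [ 0.46926347 -0.17163073  0.18557263] [-0.511  0.186 -0.235  1.148 -0.     1.835] [ 0.51 -0.18  0.56] 0.084850406044937 0.0
shift mm [ 0.1  0.5 89.7] turn [ 2.000e-03  1.000e-03 -1.255e+00]
(356, 134, 29, 33)
```

View pics/w6.png

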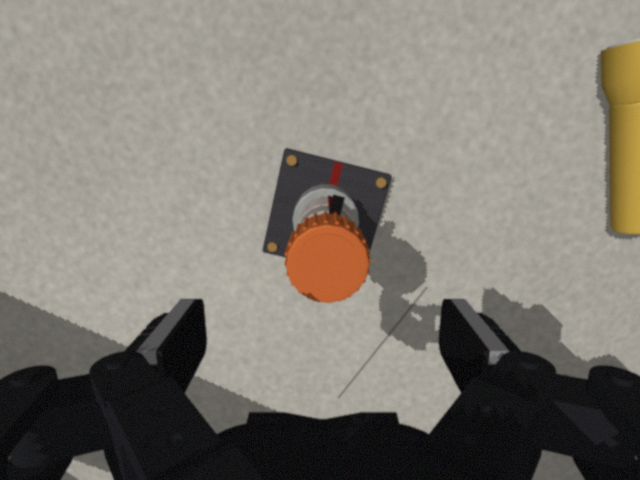

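The cap (328,262) is back up, since its side-view box matches the start. The tab (336,203) lines up with the red mark (336,173), and the gripper is clear. Handing in.

```bash
python3 -c "
from workcell import env
print(env.hand_in())"
```

```text
the job is handed in; nothing more can be done
None
```

The orange cap was pressed, twisted clockwise until the inner cap hit its stop, and released; it sprang back up, the green cap was left alone, and the job is handed in (no verdict was returned).

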